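# Lock the amber grinding jar into the mill

### The job

Load the amber grinding jar into the lab mill: set its two lugs into the socket's two slots (yellow marks), push it down against the spring, and turn it clockwise (seen from above) to the stop (red marks), so that it stays locked in when you let go. Leave the grey and the clear jar standing where they are.

Things in the scene. Friction and masses are not known exactly. Their poses are not given: they have to be found in the camera images.
- amber_jar: Jar to load: amber (orange) body, white lid, 104 mm tall, 0.18 kg, upright; origin at its underside's centre, z up. Body radius 20 mm. Two opposite steel lugs on +x and -x: 10 mm wide, 10 to 18 mm above the underside, tips 31 mm from the axis. White wing grip on top, 68 to 104 mm up, 44 mm long along x (in line with the lugs), 16 mm thick along y: pinch across it. Half a turn makes no odds.
- grey_jar: Bystander: same shape, size and origin, but a dark grey body. Leave it.
- clear_jar: Bystander: same shape, size and origin, but a pale, nearly white body. Leave it. Seated in the mill, any such jar meets the socket's spring plate (4 to 9 N) with its underside 17 mm below the rim and bottoms at 33 mm; it turns only from 27 mm down. Let go when turned, it rises till its lugs bear under the lip (26 mm); unturned, it pops up to 17 mm.
- socket (a point): Centre of the mill's bayonet socket (dark collar 92 mm across on a fixed white housing), at rim level, 100 mm above the bench; z up, x through both slots. Opening radius 24 mm in an 8 mm thick lip; slots at +x and -x (yellow marks) to radius 36 mm, 60 degrees wide: lugs may be 15 degrees off. Pushed in, the jar turns clockwise from above by 65 degrees to a hard stop (red marks).
There are look-alikes about, which are no part of the job. Leave any green or purple look-alike of the amber_jar alone.

How it is judged (in metres and radians):
At the end, for the whole second after the job is handed in: The amber jar sits in the socket, its axis within 10 mm of the socket's, its underside at least 22 mm below the rim (held down by the lip), upright within about 10 degrees, turned at least 52 degrees from the slot line towards the stop at 65 degrees, released and at rest (z of amber_jar in the frame of socket below -0.022 m and horizontal distance between amber_jar and socket below 0.01 m and angle between the x axis of amber_jar and the x axis of socket, either way round above 0.9 rad and angle between amber_jar's own z axis and vertical below 0.17 rad and linear speed of amber_jar below 0.02 m/s); the robot touches nothing.
It fails at once if the grey jar is pushed more than 30 mm or tipped over (distance of grey_jar from where it was at the start of the episode above 0.03 m or angle between grey_jar's own z axis and vertical above 0.4 rad).
It fails at once if the clear jar is pushed more than 30 mm or tipped over (distance of clear_jar from where it was at the start of the episode above 0.03 m or angle between clear_jar's own z axis and vertical above 0.4 rad).
It also fails if it takes over 38 s, if anything falls off the work surface, if the arm or the gripper's body presses on something with over 40 N, if the wrist force passes 120 N, or if a joint passes its speed limit or range.

### The arm

A 6-joint arm with a two-finger parallel gripper is mounted at the origin on the work surface. World frame = base frame: x ahead of the robot, y to its left, z up, the work surface at z = 0. Lengths are in mm, angles in rad, forces in N, time in s.
With the tool pointing down it reaches from about 300 to 775 mm from the base axis. Payload 14.6 kg.
Tool frame: the origin (TCP) lies between the finger pads; the fingertips stand 8 mm ahead of it and the grasp point (between the pads) lies 11 mm behind it; x points along the fingers, y is the direction in which the jaws open and shut, and the axes are right-handed (so a half turn about x gives the same grasp; the last joint's range is limited). The gripper opens to 94 mm and grips with 3 to 60 N. Pads are 16 mm wide; open, the fingers measure 119 mm over their backs; the gripper's body (75 mm by 177 mm) begins 78 mm behind the grasp point.
Start: joints at [-1.242, 0.3, 1.521, -0, 1.321, -0.067], TCP at [212.043, -507.471, 213.446] pointing down, gripper open.
Joint ranges: [-3.03, 3.03], [-0.79, 2.21], [0.23, 2.52], [-1.04, 4.18], [0, 3.07], [-2.55, 2.55]. Speed limits (rad/s): [2.22, 2.22, 2.57, 3.14, 3.14, 3.14].

### API

Orientations are given as [roll, pitch, yaw] about the fixed x, y, z axes, in that order (R = Rz(yaw) Ry(pitch) Rx(roll)).
In Python, from cell import telemetry, camera, calibration, order gives the robot as it stands.
- The arm moves only by the shell command python3 -m handwheel 'ROWS' [FORCE]. ROWS is JSON, a list of rows, each a list of 7 numbers: the turn, a rotation vector about the tool's x, y, z as a fraction of full scale, then the shift along the tool's x, y, z as a fraction of full scale, then the opening, from 0 (shut) to 1 (fully open). A call has 1 to 12 rows; each row is the pose to reach, as a shift and turn from the pose measured when the call began, along the tool's axes at that moment, turning the shorter way round; what a row does not reach only later rows make up. Full scale, the value 1, is 300 mm for a shift and pi rad for a turn. A row lasts 1/8 s, in which the tool goes at most 62.5 mm and 10.7 degrees, less where a joint would pass 70% of its speed; a pose out of reach is approached as far as the arm can. A call with a number of a shift or a turn outside -1 to 1 is refused whole. A call with a gripper value outside its range is refused whole. The fingers move at their own pace and stop on an object; FORCE is the grip in N (left out, the last holds). Time passes only in rows, so rows that repeat a pose let the fingers close. It gives the time, the measured TCP pose, the force and the opening at its end, in the units of the state.
- telemetry.read_state(): the state, without advancing time (a new reading comes with each control period).
- camera(name): name is "scene" or "top" or "wrist"; returns the picture (384x512x3 uint8, red, green, blue); there is no depth.
- calibration(name): a dict with "fov_y" (degrees; the focal length in pixels is half the picture's height over the tangent of half this angle, whatever the lens; pixels are square), "cx", "cy" (the principal point, pixels), "position" and "attitude" of the camera in the world. Camera axes: x right, y down, z forward; pixel columns grow to the right and rows downward; lengths in mm; the calibration is good to about 2 mm. A picture is of the moment at which its call begins: read the wrist's pose just before it. calibration takes no time and is no camera call; for the wrist camera it gives the pose at the moment of the call.
- order.sign_off(): hands the job in, once; it reports no verdict.
The state is a dict: "clock": time; "joints": joint angles; "qd": joint speeds; "effort": joint torques, N m; "eef_pos": TCP position; "eef_rot": TCP orientation; "wrist_force": force on the tool from outside, world axes, zero at the start; "moment": the same for the moment, N m; "finger_gap": finger opening in mm.
Only numpy, scipy, OpenCV 4.12 (cv2) and the standard library are available. Lean on these libraries where they do the work, as an engineer would, in place of code of your own. Each camera call takes 0.05 s, during which the arm holds its last target.

## Working session

There is one attempt and no reset: what is moved stays moved. The work goes in short steps, Python scripts to look and compute and a shell command to move; the robot and the scene stay as the last step left them, time stands still between calls to the robot, and variables do not carry over. Pictures are saved under pics/ and viewed, and the job is handed in when it is done.

```bash
ls; mkdir -p pics; python3 - <<'E'
from cell import telemetry,camera,calibration
import cv2
print(telemetry.read_state())
for n in("scene","top","wrist"):
    print(n,calibration(n))
    cv2.imwrite(f"pics/{n}0.png",camera(n)[:,:,::-1])
E
```

```text
pics
{'clock': 0.0, 'joints': array([-1.24160220e+00,  3.00492509e-01,  1.52160004e+00, -6.89350845e-06,
        1.32068979e+00, -6.66266554e-02]), 'qd': array([ 0.00073507,  0.00122578,  0.00094719, -0.00163479, -0.00058201,
       -0.00021788]), 'effort': array([-2.66621682e-04, -5.31802154e+01, -3.52730334e+01,  7.08201667e-02,
        2.44173309e-02, -7.58216947e-05]), 'eef_pos': array([ 211.95921539, -507.2357071 ,  212.8665595 ]), 'eef_rot': array([-1.63181066,  1.56960662,  1.90560449]), 'wrist_force': array([ 0.52823153, -0.45937717, -0.56481019]), 'moment': array([ 0.00312283, -0.00461827, -0.00469315]), 'finger_gap': 94.2346750045759}
scene {'fov_y': 53.21298475867704, 'cx': 249.07834665764108, 'cy': 186.46948991921863, 'position': array([1236.15518311,   51.24058763,  789.13189632]), 'attitude': array([-2.35946573, -0.00523295,  1.54852512])}
top {'fov_y': 50.203107650512564, 'cx': 256.0933848905813, 'cy': 191.88328263688206, 'position': array([ 396.69782016,   64.93651814, 1136.86017194]), 'attitude': array([-3.00240776,  0.00743827, -1.58522769])}
wrist {'fov_y': 62.269006393899616, 'cx': 253.19913834603167, 'cy': 192.1586109664021, 'position': array([ 275.67042086, -480.79767692,  385.28571426]), 'attitude': array([ 2.90074741e+00,  1.23482124e-03, -1.17539834e+00])}
```

View pics/scene0.png

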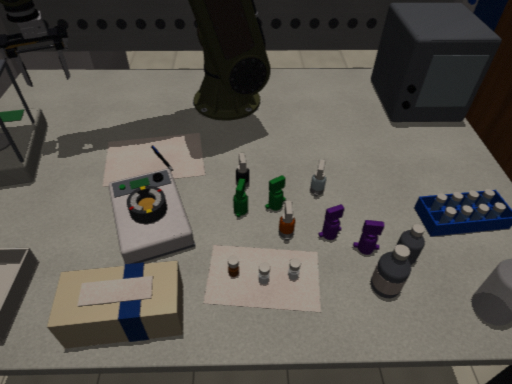

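View pics/top0.png

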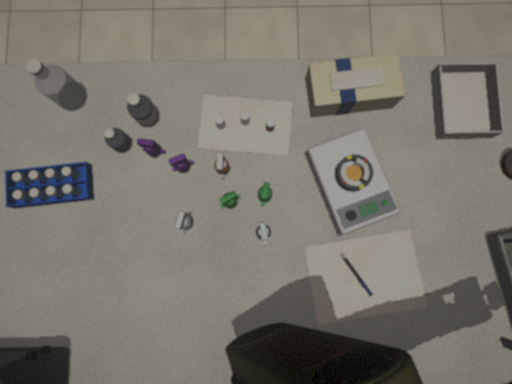

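View pics/wrist0.png

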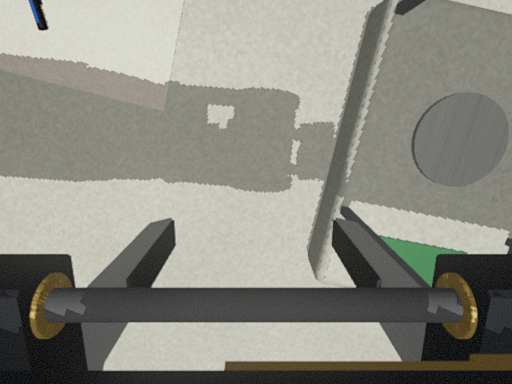

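```bash
cat > h.py <<'E'
import numpy as np,cv2
from scipy.spatial.transform import Rotation as R
from cell import calibration
def ray(c,uv):
    f=192/np.tan(np.radians(c['fov_y']/2))
    d=np.array([(uv[0]-c['cx'])/f,(uv[1]-c['cy'])/f,1])
    return np.array(c['position']),R.from_euler('xyz',c['attitude']).as_matrix()@d
def plane(c,uv,z):
    p,d=ray(c,uv); return p+d*(z-p[2])/d[2]
def proj(c,P):
    f=192/np.tan(np.radians(c['fov_y']/2))
    q=R.from_euler('xyz',c['attitude']).as_matrix().T@(np.array(P)-c['position'])
    return np.array([c['cx']+f*q[0]/q[2],c['cy']+f*q[1]/q[2]])
def tri(c1,a,c2,b):
    p,d=ray(c1,a);q,e=ray(c2,b);d/=np.linalg.norm(d);e/=np.linalg.norm(e)
    s,t=np.linalg.lstsq(np.c_[d,-e],q-p,rcond=None)[0]
    return (p+s*d+q+t*e)/2,np.linalg.norm(p+s*d-q-t*e)
E
python3 - <<'E'
import cv2
t=cv2.imread('pics/top0.png');s=cv2.imread('pics/scene0.png')
a=cv2.resize(t[140:210,180:260],None,fx=5,fy=5,interpolation=cv2.INTER_CUBIC)
b=cv2.resize(t[140:210,310:390],None,fx=5,fy=5,interpolation=cv2.INTER_CUBIC)
c=cv2.resize(s[190:260,250:330],None,fx=5,fy=5,interpolation=cv2.INTER_CUBIC)
d=cv2.resize(s[170:240,105:185],None,fx=5,fy=5,interpolation=cv2.INTER_CUBIC)
import numpy as np
o=np.vstack([np.hstack([a,b]),np.hstack([c,d])])
cv2.imwrite('pics/crop0.png',cv2.resize(o,(688,600)))
E
```

```text
(no output)
```

View pics/crop0.png

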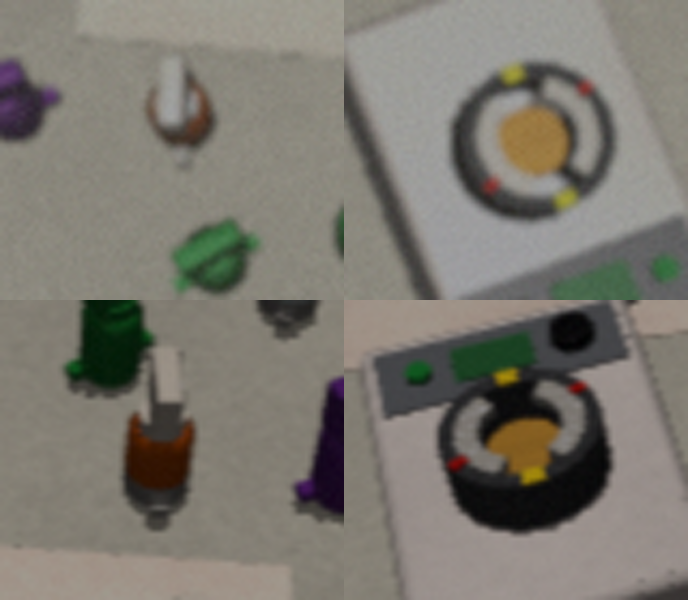

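```bash
python3 - <<'E'
from h import *
T=calibration('top');S=calibration('scene')
def blobs(img,lo,hi,roi,mn):
    x0,y0,x1,y1=roi
    h=cv2.cvtColor(img[y0:y1,x0:x1],cv2.COLOR_BGR2HSV)
    m=cv2.inRange(h,np.array(lo),np.array(hi))
    n,_,st,c=cv2.connectedComponentsWithStats(m)
    return [(c[i]+[x0,y0],st[i,4]) for i in range(1,n) if st[i,4]>=mn]
t=cv2.imread('pics/top0.png');s=cv2.imread('pics/scene0.png')
rt=(330,150,378,196);rs=(122,180,172,226)
for nm,lo,hi in(('yel',(23,150,120),(35,255,255)),('red',(0,140,100),(6,255,255)),('red2',(172,120,90),(180,255,255)),('disc',(12,100,100),(22,255,255))):
    for b in blobs(t,lo,hi,rt,3): print('top',nm,b,plane(T,b[0],100)[:2])
    for b in blobs(s,lo,hi,rs,3): print('scene',nm,b,plane(S,b[0],100)[:2])
# jar
for b in blobs(t,(3,110,40),(18,255,255),(205,140,240,185),8): print('amber top',b,plane(T,b[0],50)[:2])
for b in blobs(s,(3,110,40),(18,255,255),(270,190,310,250),8): print('amber sc',b,plane(S,b[0],40)[:2])
print(t[145:185,205:235].max(axis=2))
E
```

```text
top yel (array([348.8, 157.4]), np.int32(5)) [ 628.20047974 -169.96873154]
top yel (array([361., 186.]), np.int32(5)) [ 553.08153165 -197.6652776 ]
scene yel (array([142.66666667, 187.33333333]), np.int32(9)) [ 550.2456473  -198.47380035]
scene yel (array([148.30769231, 210.23076923]), np.int32(13)) [ 627.45314336 -171.78678846]
scene red (array([158.83333333, 189.66666667]), np.int32(6)) [ 559.19759107 -156.57217625]
scene red (array([131.4, 207.4]), np.int32(5)) [ 617.6937689  -213.73146723]
top disc (array([354.13227513, 172.38624339]), np.int32(189)) [ 588.69332921 -181.83387012]
scene disc (array([146.65217391, 203.08695652]), np.int32(138)) [ 604.30889422 -179.53544526]
amber top (array([225.83333333, 168.        ]), np.int32(18)) [615.46792966 151.61940235]
amber sc (array([286.24175824, 226.36813187]), np.int32(182)) [634.23388987 161.44260636]
[[158 157 157 ... 158 157 159]
 [158 153 158 ... 156 159 156]
 [157 156 157 ... 156 158 155]
 ...
 [138 136 136 ... 140 142 140]
 [137 137 136 ... 139 140 137]
 [138 136 140 ... 138 139 139]]
```

```bash
cat >> h.py <<'E'
from cell import telemetry
def yd(v): return np.degrees(np.arctan2(v[1],v[0]))
def down(yaw_y_deg):
    # tool rotation: x down, y at given heading
    a=np.radians(yaw_y_deg);x=np.array([0,0,-1.]);y=np.array([np.cos(a),np.sin(a),0])
    return np.c_[x,y,np.cross(x,y)]
def move(pos,Rt):
    s=telemetry.read_state();R0=R.from_euler('xyz',s['eef_rot']).as_matrix()
    rv=R.from_matrix(R0.T@Rt).as_rotvec()
    sh=R0.T@(np.array(pos)-s['eef_pos'])
    print('turn',np.round(rv/np.pi,4),'deg',np.round(np.degrees(rv),1),'shift',np.round(sh/300,4),'mm',np.round(sh,1))
E
python3 - <<'E'
from h import *
T=calibration('top');S=calibration('scene');W=calibration('wrist')
s=telemetry.read_state();R0=R.from_euler('xyz',s['eef_rot']).as_matrix()
print(np.round(R0,3),'y heading',yd(R0[:,1]),'z',yd(R0[:,2]))
print('tcp in wrist img',proj(W,s['eef_pos']))
Wm=R.from_euler('xyz',W['attitude']).as_matrix()
print('cam in tool',R0.T@(W['position']-s['eef_pos']), 'optical axis in tool',R0.T@Wm[:,2])
# jar handle top, both views
print(plane(T,(220.2,161.4),104), plane(T,(222.6,177.4),14))
# scene: handle top crop centre (165,362)->
print('scene handle top',plane(S,(250+165/4.3,190+(362-300)/4.285),104),'lug',plane(S,(250+157/4.3,190+(520-300)/4.285),14))
def mm(r): pass
print([np.round(telemetry.read_state()['joints'],3)])
E
```

```text
[[-0.     0.386 -0.923]
 [ 0.001 -0.923 -0.386]
 [-1.    -0.001 -0.   ]] y heading -67.32051887223729 z -157.3205222218933
tcp in wrist img [253.37966741 236.88299785]
cam in tool [-1.72336223e+02 -4.01707608e-02 -6.89760206e+01] optical axis in tool [ 9.71118309e-01 -2.96849594e-04  2.38598286e-01]
[622.12112807 161.74320768 104.        ] [596.23229318 163.60128946  14.        ]
scene handle top [618.4544977  163.27098657 104.        ] lug [661.05386958 161.61197032  14.        ]
[array([-1.242,  0.3  ,  1.521,  0.   ,  1.321, -0.067])]
```

```bash
python3 - <<'E'
from h import *
move([419,-173,235],down(-79));move([625,162,240],down(-91))
E
```

```text
turn [0.0649 0.     0.0003] deg [11.7  0.   0.1] shift [-0.0725 -0.7622 -1.0663] mm [ -21.8 -228.7 -319.9]
turn [0.1316 0.     0.0003] deg [23.7  0.   0.1] shift [-0.0884 -1.5277 -2.1304] mm [ -26.5 -458.3 -639.1]
```

```bash
python3 -m handwheel '[[0.03,0,0,-0.06,-0.2,-0.2,0.8],[0.06,0,0,-0.06,-0.7,-0.97,0.8],[0.06,0,0,-0.06,-0.7,-0.97,0.7],[0.06,0,0,-0.06,-0.7,-0.97,0.6],[0.06,0,0,-0.06,-0.7,-0.97,0.6],[0.06,0,0,-0.06,-0.7,-0.97,0.6],[0.06,0,0,-0.06,-0.7,-0.97,0.6]]'
python3 - <<'E'
from h import *
move([625,162,240],down(-91))
E
```

```text
clock: 1.02
eef_pos: [400.6, -199.1, 231.2]
eef_rot: [-1.559, 1.57, 1.794]
wrist_force: [-0.1, -0.6, -0.2]
finger_gap: 56.4
turn [0.0729 0.     0.0003] deg [13.1  0.   0.1] shift [-0.0283 -1.02   -0.984 ] mm [  -8.5 -306.  -295.2]
```

```bash
python3 -m handwheel '[[0.073,0,0,-0.03,-1,-0.98,0.6],[0.073,0,0,-0.03,-1,-0.98,0.6],[0.073,0,0,-0.03,-1,-0.98,0.6],[0.073,0,0,-0.03,-1,-0.98,0.6],[0.073,0,0,-0.03,-1,-0.98,0.6],[0.073,0,0,-0.03,-1,-0.98,0.6],[0.073,0,0,-0.03,-1,-0.98,0.6],[0.073,0,0,-0.03,-1,-0.98,0.6],[0.073,0,0,-0.03,-1,-0.98,0.6]]'
python3 - <<'E'
from h import *
from cell import camera
s=telemetry.read_state();print(s['eef_pos'],s['joints'])
W=calibration('wrist');np.save('w1.npy',W,allow_pickle=True)
cv2.imwrite('pics/w1.png',camera('wrist')[:,:,::-1])
E
```

```text
clock: 2.15
eef_pos: [625.0, 154.6, 240.0]
eef_rot: [-0.5, 1.57, 2.623]
wrist_force: [-0.5, -0.1, 0.4]
finger_gap: 56.4
[625.02961877 154.6209868  240.02801408] [1.85299860e-01 4.99052560e-01 1.18451910e+00 8.34451007e-04
 1.45899861e+00 1.77456028e+00]
```

View pics/w1.png

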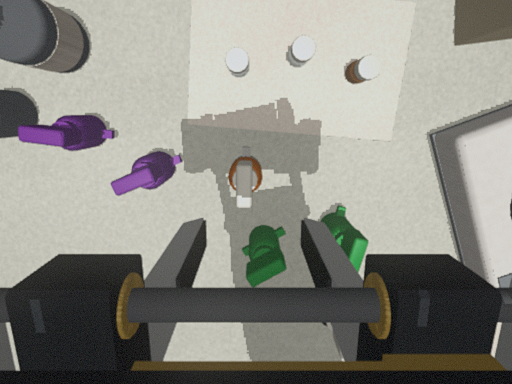

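```bash
python3 - <<'E'
from h import *
W=np.load('w1.npy',allow_pickle=True).item()
i=cv2.imread('pics/w1.png')
cv2.imwrite('pics/w1c.png',cv2.resize(i[140:220,205:285],None,fx=7,fy=7,interpolation=cv2.INTER_CUBIC))
for P in([628,162,104],[628,162,0],[661,161.6,14],[596,163,14]):print(P,proj(W,P))
E
```

```text
[628, 162, 104] [245.94015982 182.55107514]
[628, 162, 0] [247.74734627 165.83610508]
[661, 161.6, 14] [247.26217166 141.29995677]
[596, 163, 14] [247.35762929 192.13854699]
```

View pics/w1c.png

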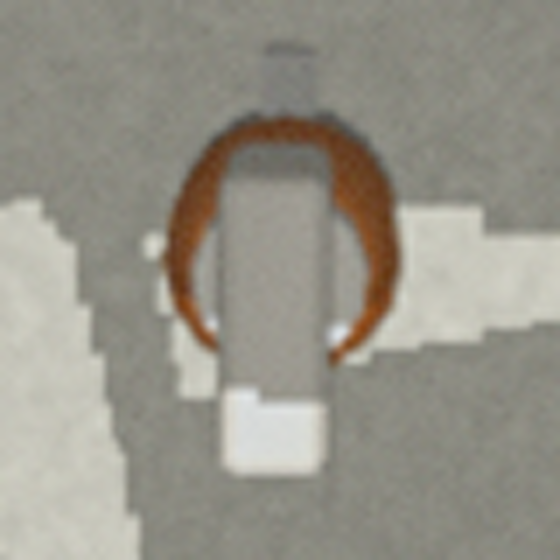

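```bash
python3 - <<'E'
from h import *
W=np.load('w1.npy',allow_pickle=True).item()
p=lambda u,v,z:print((u,v),plane(W,(205+u/7,140+v/7),z))
p(274,178,104);p(272,473,104);p(273,325,104);p(290,45,18);p(290,112,40);p(219,325,104);p(328,325,104)
p(167,260,55);p(400,260,55)
E
```

```text
(274, 178) [645.16068291 163.34016926 104.        ]
(272, 473) [602.18240255 164.73749955 104.        ]
(273, 325) [624.09467417 164.02555919 104.        ]
(290, 45) [655.08404434 162.69256861  18.        ]
(290, 112) [646.09629234 162.44102895  40.        ]
(219, 325) [624.23905892 171.6966303  104.        ]
(328, 325) [623.94761991 156.21265824 104.        ]
(167, 260) [624.17676133 182.76488181  55.        ]
(400, 260) [623.45922909 144.67855531  55.        ]
```

```bash
python3 - <<'E'
from h import *
move([624,163.8,80],down(-92))
E
```

```text
turn [0.005  0.0002 0.0002] deg [0.9 0.  0. ] shift [ 0.5349 -0.0312  0.0035] mm [160.5  -9.4   1.1]
```

```bash
python3 -m handwheel '[[0.005,0,0,0.1,-0.031,0.004,0.6],[0.005,0,0,0.3,-0.031,0.004,0.6],[0.005,0,0,0.45,-0.031,0.004,0.6],[0.005,0,0,0.535,-0.031,0.004,0.6],[0.005,0,0,0.535,-0.031,0.004,0.6],[0.005,0,0,0.535,-0.031,0.004,0.3],[0.005,0,0,0.535,-0.031,0.004,0],[0.005,0,0,0.535,-0.031,0.004,0],[0.005,0,0,0.535,-0.031,0.004,0],[0.005,0,0,0.535,-0.031,0.004,0]]' 40
python3 - <<'E'
from h import *
from cell import camera
print(telemetry.read_state())
cv2.imwrite('pics/w2.png',camera('wrist')[:,:,::-1])
E
```

```text
clock: 3.45
eef_pos: [623.9, 163.8, 80.2]
eef_rot: [-1.245, 1.57, 1.861]
wrist_force: [0.7, -0.6, 2.6]
finger_gap: 15.4
{'clock': 3.45, 'joints': array([1.99673454e-01, 6.36073783e-01, 1.35416140e+00, 9.80420170e-04,
       1.15143919e+00, 1.80491490e+00]), 'qd': array([ 0.00138149, -0.00044425,  0.00110043, -0.00015023,  0.00191066,
        0.00087802]), 'effort': array([-1.13759916e-01, -6.78544736e+01, -3.23053300e+01, -3.36378806e-03,
       -1.68660572e-01, -3.19239625e-03]), 'eef_pos': array([623.92214551, 163.84506362,  80.20795437]), 'eef_rot': array([-1.24547415,  1.56989715,  1.86127414]), 'wrist_force': array([ 0.70820698, -0.61270603,  2.63527618]), 'moment': array([0.04242839, 0.06697394, 0.01221044]), 'finger_gap': 15.415217367217755}
```

View pics/w2.png

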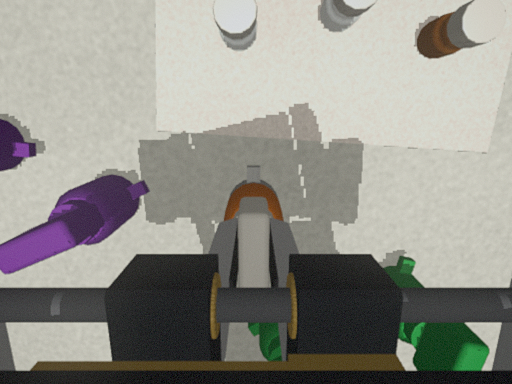

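```bash
python3 -m handwheel '[[0,0,0,-0.15,0,0,0],[0,0,0,-0.35,0,0,0],[0,0,0,-0.5,0,0,0],[0,0,0,-0.5,0,0,0],[0,0,0,-0.5,0,0,0]]' 40
python3 - <<'E'
from h import *
from cell import camera
W=calibration('wrist')
cv2.imwrite('pics/w3.png',camera('wrist')[:,:,::-1])
s=telemetry.read_state();print(s['eef_pos'],s['wrist_force'],s['finger_gap'])
R0=R.from_euler('xyz',s['eef_rot']).as_matrix();print(yd(R0[:,1]))
i=cv2.imread('pics/w3.png')
cv2.imwrite('pics/w3c.png',cv2.resize(i[140:240,205:305],None,fx=6,fy=6,interpolation=cv2.INTER_CUBIC))
# expected lug tip: tool x? 
L=s['eef_pos']+np.array([0,0,-62.])-R0[:,2]*31
print('lug tip if centred',proj(W,L))
print('5mm further',proj(W,L-R0[:,2]*5))
move([590,-184.5,225],down(19.7-90))
E
```

```text
clock: 4.12
eef_pos: [623.5, 163.6, 228.6]
eef_rot: [-0.112, 1.568, 2.995]
wrist_force: [-0.1, 0.2, -2.1]
finger_gap: 15.6
[623.3920172  163.57752946 228.08771089] [ 0.22222286  0.41019851 -2.34038777] 16.003970621373554
-91.99727709261654
lug tip if centred [253.48319431 166.36135352]
5mm further [253.48232084 159.68830106]
turn [-0.1205  0.0011  0.0002] deg [-21.7   0.2   0. ] shift [0.0105 1.1634 0.0708] mm [  3.1 349.   21.2]
```

View pics/w3c.png

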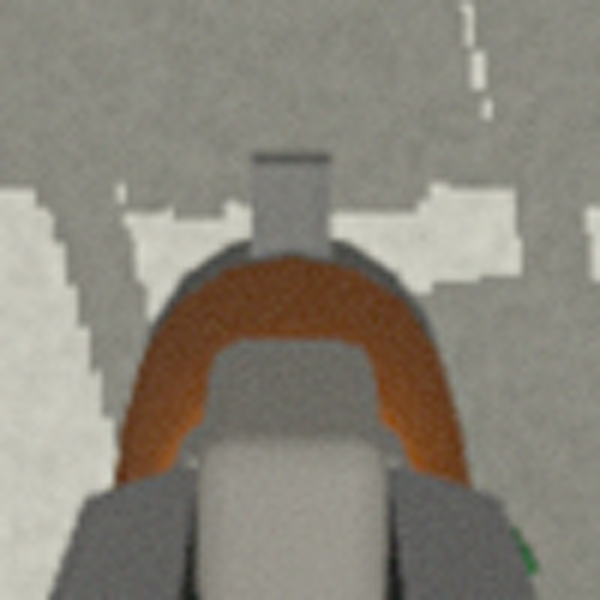

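```bash
python3 -m handwheel '[[-0.03,0,0,0,0.2,0.02,0],[-0.12,0,0,0.01,0.9,0.06,0],[-0.12,0,0,0.01,0.9,0.06,0],[-0.12,0,0,0.01,0.9,0.06,0],[-0.12,0,0,0.01,0.9,0.06,0],[-0.12,0,0,0.01,0.9,0.06,0],[-0.12,0,0,0.01,0.9,0.06,0]]' 40
python3 - <<'E'
from h import *
move([590,-184.5,225],down(19.7-90))
E
```

```text
clock: 5.05
eef_pos: [595.9, -104.8, 224.2]
eef_rot: [-0.503, 1.566, 2.981]
wrist_force: [1.0, 0.3, -1.9]
finger_gap: 15.6
turn [-0.0004  0.0014  0.0008] deg [-0.1  0.2  0.1] shift [-0.0028  0.2438  0.1077] mm [-0.8 73.1 32.3]
```

```bash
python3 -m handwheel '[[0,0.001,0,-0.003,0.12,0.05,0],[0,0.001,0,-0.003,0.244,0.108,0],[0,0.001,0,-0.003,0.244,0.108,0],[0,0.001,0,-0.003,0.244,0.108,0],[0,0.001,0,-0.003,0.244,0.108,0]]' 40
python3 - <<'E'
from h import *
from cell import camera
for n in('wrist','top','scene'):
    if n=='wrist': W=calibration(n)
    cv2.imwrite(f'pics/{n}4.png',camera(n)[:,:,::-1])
s=telemetry.read_state();print(s['eef_pos'],s['wrist_force'])
R0=R.from_euler('xyz',s['eef_rot']).as_matrix();print(yd(R0[:,1]),R0[:,0])
np.save('w4.npy',W,allow_pickle=True)
move([590,-184.5,225],down(19.7-90))
for a in(19.7,199.7):
    a=np.radians(a);print('pred mark',proj(W,[590+40*np.cos(a),-184.5+40*np.sin(a),100]))
for a in(-44.3,135.7):
    a=np.radians(a);print('pred red',proj(W,[590+40*np.cos(a),-184.5+40*np.sin(a),100]))
E
```

```text
clock: 5.68
eef_pos: [590.2, -183.2, 225.0]
eef_rot: [-1.126, 1.568, 2.359]
wrist_force: [0.1, 0.6, -1.5]
finger_gap: 15.7
[ 590.1142688  -183.79470659  225.08503504] [ 0.17031423  0.20198294 -2.15136708]
-70.30801016069915 [-0.00188199  0.00186232 -0.99999649]
turn [-0.      0.0004  0.0008] deg [-0.   0.1  0.1] shift [0.0003 0.0021 0.0012] mm [0.1 0.6 0.3]
pred mark [254.987085   146.71820851]
pred mark [254.86876356 227.8794841 ]
pred red [292.91590326 170.57643428]
pred red [217.99163053 206.07103788]
```

View pics/wrist4.png

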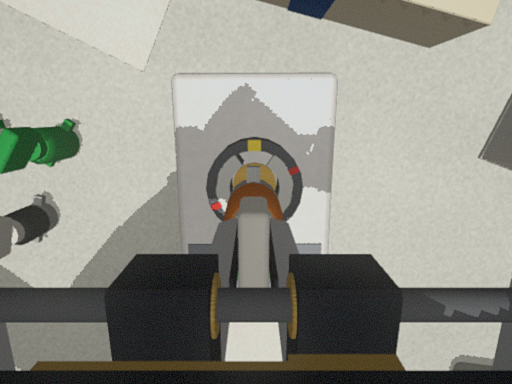

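View pics/scene4.png

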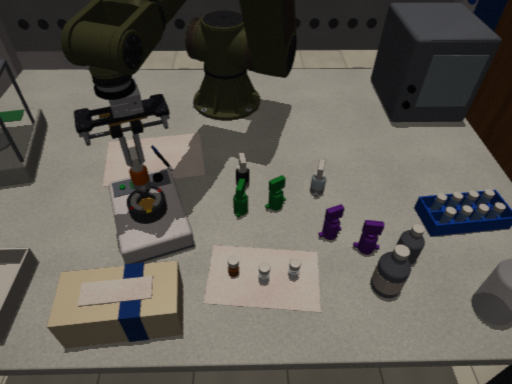

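```bash
python3 - <<'E'
from h import *
W=np.load('w4.npy',allow_pickle=True).item()
i=cv2.imread('pics/wrist4.png');h=cv2.cvtColor(i,cv2.COLOR_BGR2HSV)
roi=np.zeros(h.shape[:2],np.uint8);roi[130:225,200:310]=255
P={}
for nm,lo,hi in(('y',(22,130,100),(35,255,255)),('r',(0,160,100),(5,255,255)),('r2',(172,150,90),(180,255,255))):
    m=cv2.inRange(h,lo,hi)&roi
    n,_,st,c=cv2.connectedComponentsWithStats(m)
    for k in range(1,n):
        if st[k,4]>12:print(nm,c[k],st[k],plane(W,c[k],100))
E
```

```text
y [254.04225352 144.96478873] [248 140  13  11 142] [ 628.88781493 -169.64116165  100.        ]
r [293.45454545 170.43181818] [289 167  10   8  44] [ 618.9290727  -212.86584177  100.        ]
r [215.61538462 205.78846154] [211 202  10   8  52] [ 560.86225685 -154.29520734  100.        ]
```

```bash
python3 -m handwheel '[[0,0,0,0.08,0,0,0],[0,0,0,0.14,0,0,0],[0,0,0,0.17,0,0,0],[0,0,0,0.2,0,0,0],[0,0,0,0.2,0,0,0]]' 50
python3 - <<'E'
from h import *
s=telemetry.read_state();print(s['eef_pos'],s['wrist_force'],s['moment'])
move([590,-183.8,149],down(19.7-90))
E
```

```text
clock: 6.45
eef_pos: [589.9, -183.7, 164.7]
eef_rot: [-1.04, 1.568, 2.445]
wrist_force: [0.1, -0.1, -2.0]
finger_gap: 15.6
[ 589.8843493  -183.66005163  164.69894899] [ 0.11838442 -0.08758776 -2.01797199] [-0.01295735  0.01103315  0.02150457]
turn [-0.0001  0.0005  0.0009] deg [-0.   0.1  0.2] shift [ 0.0523  0.0007 -0.0003] mm [15.7  0.2 -0.1]
```

No contact, so the lugs are in the slots. Pressing down.

```bash
python3 -m handwheel '[[0,0,0,0.02,0,0,0],[0,0,0,0.035,0,0,0],[0,0,0,0.05,0,0,0],[0,0,0,0.052,0,0,0],[0,0,0,0.052,0,0,0]]' 50
python3 - <<'E'
from h import *
s=telemetry.read_state();print(s['eef_pos'],s['wrist_force'],s['moment'],s['joints'])
E
```

```text
clock: 7.08
eef_pos: [590.4, -183.8, 149.9]
eef_rot: [-1.49, 1.569, 1.995]
wrist_force: [-0.1, -0.5, 7.2]
finger_gap: 15.9
[ 590.36590445 -183.79101578  149.87315121] [-0.10061062 -0.46559246  7.21670162] [-0.08099913 -0.17533646 -0.05859215] [-3.61498852e-01  5.06090973e-01  1.38500831e+00  1.14858062e-03
  1.25158575e+00  8.65240591e-01]
```

```bash
python3 -m handwheel '[[0.05,0,0,0.002,0,0,0],[0.1,0,0,0.002,0,0,0],[0.15,0,0,0.002,0,0,0],[0.2,0,0,0.002,0,0,0],[0.25,0,0,0.002,0,0,0],[0.3,0,0,0.002,0,0,0],[0.34,0,0,0.002,0,0,0],[0.35,0,0,0.002,0,0,0],[0.35,0,0,0.002,0,0,0]]' 50
python3 - <<'E'
from h import *
from cell import camera
s=telemetry.read_state();print(s['eef_pos'],s['wrist_force'],s['moment'],s['joints'],s['finger_gap'])
R0=R.from_euler('xyz',s['eef_rot']).as_matrix();print(yd(R0[:,1])+90-19.7)
cv2.imwrite('pics/w5.png',camera('wrist')[:,:,::-1])
E
```

```text
clock: 8.2
eef_pos: [590.7, -184.1, 150.1]
eef_rot: [-2.088, 1.57, 0.298]
wrist_force: [-1.4, -0.4, 6.1]
finger_gap: 15.7
[ 590.71907232 -184.09242267  150.09075001] [-1.4472463  -0.40931666  6.11640363] [-0.12969484  0.21780088  0.69742739] [-3.61512643e-01  5.05823696e-01  1.38488019e+00  5.53321797e-04
  1.25021208e+00  1.96459124e+00] 15.693717773672931
-62.9859061097806
```

View pics/w5.png

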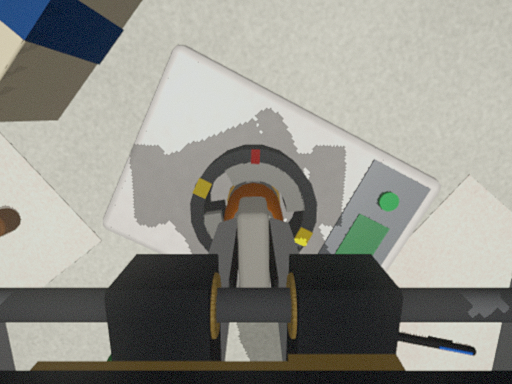

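```bash
python3 -m handwheel '[[0,0,0,-0.005,0,0,0],[0,0,0,-0.01,0,0,0],[0,0,0,-0.01,0,0,0.5],[0,0,0,-0.01,0,0,0.6],[0,0,0,-0.01,0,0,0.6],[0,0,0,-0.01,0,0,0.6]]'
python3 - <<'E'
from h import *
from cell import camera
cv2.imwrite('pics/w6.png',camera('wrist')[:,:,::-1])
E
```

```text
clock: 9.0
eef_pos: [590.7, -184.1, 153.2]
eef_rot: [-2.087, 1.57, 0.299]
wrist_force: [-0.0, 0.3, -0.1]
finger_gap: 52.3
```

View pics/w6.png

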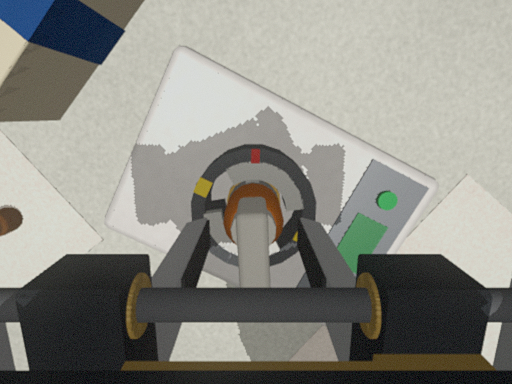

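The jar stays put, with the wing (column 253) in line with the red mark (255,156). Retreating upwards, then a check.

```bash
python3 -m handwheel '[[0,0,0,-0.1,0,0,0.6],[0,0,0,-0.3,0,0,0.6],[0,0,0,-0.4,0,0,0.6],[0,0,0,-0.4,0,0,0.6],[0,0,0,-0.4,0,0,0.6]]'
python3 - <<'E'
from h import *
from cell import camera
W=calibration('wrist')
for n in('wrist','top','scene'):cv2.imwrite(f'pics/{n}7.png',camera(n)[:,:,::-1])
np.save('w7.npy',W,allow_pickle=True)
for z in(177.5,186.5):
  a=np.radians(-44);c=np.array([590,-184,z-0]);d=np.array([np.cos(a),np.sin(a),0])*22
  print(z,proj(W,c),proj(W,c+d),proj(W,c-d))
i=cv2.imread('pics/scene7.png');cv2.imwrite('pics/s7c.png',cv2.resize(i[130:240,90:210],None,fx=5,fy=5,interpolation=cv2.INTER_CUBIC))
E
```

```text
clock: 9.68
eef_pos: [590.3, -184.0, 271.8]
eef_rot: [-0.086, 1.57, 2.3]
wrist_force: [-0.2, -0.3, -0.4]
finger_gap: 56.2
177.5 [253.62392758 196.0137749 ] [253.95078579 170.9574648 ] [253.30935011 220.12866699]
186.5 [253.64063479 198.71141101] [253.97875677 172.87189406] [253.31562498 223.54888684]
```

View pics/wrist7.png

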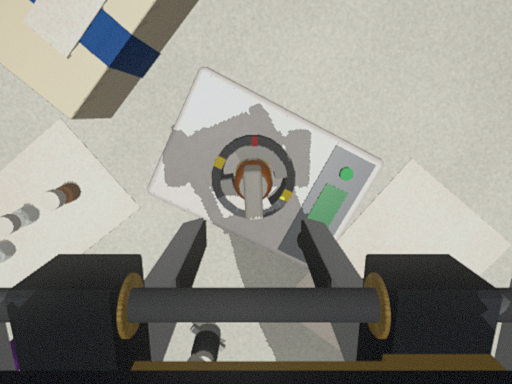

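View pics/s7c.png

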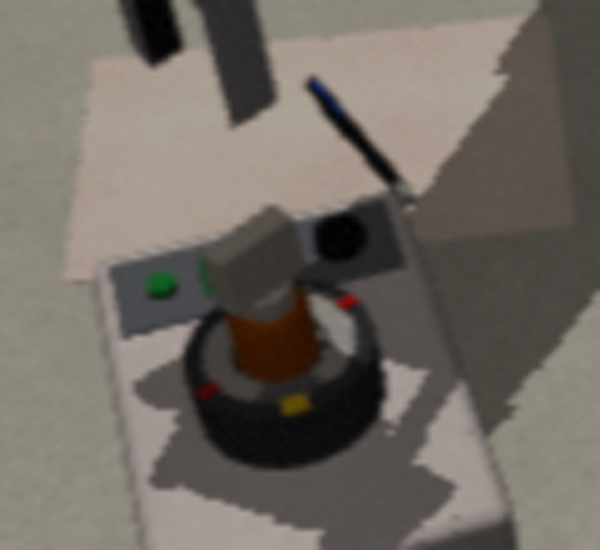

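```bash
python3 - <<'E'
from h import *
W=np.load('w7.npy',allow_pickle=True).item();S=calibration('scene')
a=cv2.imread('pics/wrist7.png')[155:230,215:290];b=cv2.imread('pics/scene7.png')[165:210,120:165]
o=np.hstack([cv2.resize(a,(400,400),interpolation=2),cv2.resize(b,(400,400),interpolation=2)])
cv2.imwrite('pics/c7.png',cv2.convertScaleAbs(o,alpha=1.6))
for z in(178,187):
  for e in(-44,-44+180):
    for sgn in(1,-1):
      t=np.radians(e);d=np.array([np.cos(t),np.sin(t),0]);n=np.array([-d[1],d[0],0])
      P=np.array([590,-184,z])+22*d+8*sgn*n
      q=proj(S,P);w=proj(W,P)
      print(z,e,sgn,'scene crop',np.round((q-[120,165])*400/45+[400,0]),'wrist crop',np.round((w-[215,155])*400/75))
E
```

```text
178 -44 1 scene crop [521. 154.] wrist crop [157.  85.]
178 -44 -1 scene crop [484. 124.] wrist crop [258.  86.]
178 136 1 scene crop [624.  39.] wrist crop [253. 349.]
178 136 -1 scene crop [661.  67.] wrist crop [156. 348.]
187 -44 1 scene crop [513. 128.] wrist crop [156.  95.]
187 -44 -1 scene crop [476.  99.] wrist crop [260.  97.]
187 136 1 scene crop [618.  14.] wrist crop [254. 367.]
187 136 -1 scene crop [655.  42.] wrist crop [154. 366.]
```

View pics/c7.png

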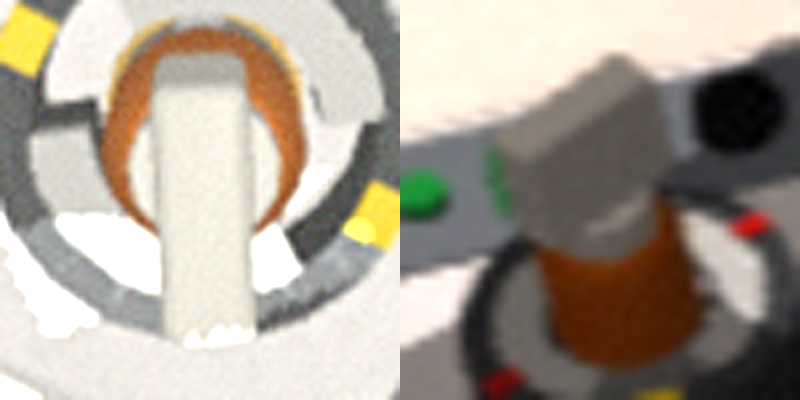

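```bash
python3 - <<'E'
from cell import order,telemetry
print(telemetry.read_state()['wrist_force']); print(order.sign_off())
E
```

```text
[ 0.87813282 -0.16364864  0.13494862]
the job is handed in; nothing more can be done
None
```

The amber jar is in the mill's socket, turned to the red marks, released, and holding on its own. I handed the job in at about 10 s of the 38 s allowed; no verdict is given.

- **Loading:** I gripped the jar by its wing. It went into the slots without contact force. I then pressed it to about 30 mm below the rim, where the spring pushed back with about 9 N, and turned it 63° clockwise. The turning moment had risen to 0.7 N m by then, so it was at or close to the stop.
- **Height after letting go:** The wing's top is about 175–178 mm above the bench. That fits a jar held under the lip, about 26 mm below the rim, and not the 187 mm of one that has popped up.
- **Position and angle:** The jar is centred to within about 2 mm and looks upright. The wing reads about 60–63° from the slot line; the wrist picture puts it roughly 2° short of where I left the gripper.
- **Robot and other jars:** The gripper is clear above the jar with no measurable force. I never approached the grey and clear jars or the look-alikes, but I did not measure their positions again at the end.

No check failed. In the scene picture the wing's corners sit about 10 enlarged pixels (1 camera pixel) off my prediction, which is within the calibration error.

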